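# Open the glue press and push the finished case onto the mat

## Task

With the fingertips, push the red crossbar of the glue press up and back until its counterweighted swing arm passes its balance point and stays raised by itself. Then push the black case along the bench, without lifting or tipping it, until it lies wholly on the green mat. Nothing needs gripping; leave the thread spools and the other things on the bench where they are.

Things in the scene. Friction and masses are not known exactly. Their poses are not given: they have to be found in the camera images.
- swing (a joint): swing arm of the press (two bars on one level axle: a handle bar and a pad bar, moving as one). 0 = lowered, pad 1.5 mm above the case; grows as the handle is pushed up and away from the robot and the pad rises, to a stop at 1.5. Weighs 0.7 to 1.3 kg with its counterweight. Below the balance point at about 0.57 it falls back; beyond, it goes on to the stop by itself and stays; the fall is damped
- press_hinge (a point): on the axle of the press, 80 mm above the bench, 180 mm beyond the pad (press +x), between two grey cheeks (over all 76 mm wide). Beyond it, 70 mm from the axle, is the steel counterweight, 44 mm across
- swing_grip (a point): centre of the red crossbar (round, 26 mm thick, 80 mm long, along the press y) at the end of the handle bar (18 mm thick), 250 mm from the axle. Lowered, the handle rises at 50 degrees from the axle towards the robot: this point is then 272 mm above the bench, 161 mm nearer the robot than the axle. Less than 5 N on it, up and away from the robot, moves the arm
- press: the grey bench press; origin on the bench right below the lowered pad (a cork 56 mm square at the end of the level pad bar, 18 mm thick). Its x axis runs from the pad to the axle (away from the robot, within about 0.2 rad), y to the left, z up. The arm swings in its x-z plane. With the arm up on its stop no part of the press stands within 90 mm of the origin (measured level)
- case: small stiff black case with a light seam round it, loose, about 0.3 kg, 100 mm (its x) by 70 mm (its y) by 45 mm high; origin at the centre of its underside. It starts on the bench below the pad and slides on the bench
- mat: thin green mat lying flat on the bench (1 mm, no edge to catch on), 200 mm (its x) by 180 mm (its y), to the left or the right of the press, its centre 190 mm from the press origin; origin at its centre, axes parallel to the press's
- board: cork-coloured board, fixed, 140 mm (its x) by 100 mm (its y), 6 mm thick, on the other side of the press, its centre 190 mm from the press origin; three thread spools stand on it. Origin at the centre of its underside
- case_corner0 (a point): lower corner of the case at its +x +y
- case_corner1 (a point): lower corner of the case at its +x -y
- case_corner2 (a point): lower corner of the case at its -x -y
- case_corner3 (a point): lower corner of the case at its -x +y
- spool_red: red thread spool, 34 mm across, 44 mm high, loose, on the board; origin under it; to be left alone
- spool_yellow: yellow thread spool, likewise; to be left alone
- spool_blue: blue thread spool, likewise; to be left alone
- glue_jar: white glue jar, black lid, 68 mm across, 75 mm high, loose, to the far left; to be left alone
- strap_coil: coil of black strap, 100 mm across, 32 mm high, loose, to the far left; to be left alone
- brush: brush lying to the far right; to be left alone
- mallet: hammer lying to the far right; to be left alone
Not all that is in view belongs to the job. What is shaped like the case but orange is not meant.

How it is judged:
On the way:
1. the arm of the press is raised onto its stop while the case is still under the press (value of joint swing above 1.35 rad and distance of case from where it was at the start of the episode below 0.04 m), for 0.2 s.
At the end, for the whole second after the job is handed in: The arm rests raised by itself (joint above 1.35), and the case lies flat and still on the bench with all four lower corners within the green mat (2 mm allowance) (value of joint swing above 1.35 rad and angle between case's own z axis and vertical below 0.1 rad and height (world z) of case below 0.006 m and linear speed of case below 0.02 m/s and x of case_corner0 in the frame of mat between -0.102 and 0.102 m and y of case_corner0 in the frame of mat between -0.092 and 0.092 m and x of case_corner1 in the frame of mat between -0.102 and 0.102 m and y of case_corner1 in the frame of mat between -0.092 and 0.092 m and x of case_corner2 in the frame of mat between -0.102 and 0.102 m and y of case_corner2 in the frame of mat between -0.092 and 0.092 m and x of case_corner3 in the frame of mat between -0.102 and 0.102 m and y of case_corner3 in the frame of mat between -0.092 and 0.092 m); the robot touches nothing.
It fails at once if the case is lifted more than 12 mm off the bench (height (world z) of case above 0.012 m).
It fails at once if the case is tipped by more than 0.25 rad (angle between case's own z axis and vertical above 0.25 rad).
It fails at once if the case is pushed out (more than 40 mm) while the arm is not yet past its balance point (value of joint swing below 0.57 rad and distance of case from where it was at the start of the episode above 0.04 m).
It fails at once if a bystander is moved by more than 25 mm or a spool or the jar is knocked over (distance of any of spool_red, spool_yellow, spool_blue, glue_jar, strap_coil, brush, mallet from where it was at the start of the episode above 0.025 m or angle between any of spool_red, spool_yellow, spool_blue, glue_jar's own z axis and vertical above 0.4 rad).
It also fails if it takes over 53 s, if anything falls off the work surface, if the arm or the gripper's body presses on something with over 40 N, if the wrist force passes 120 N, or if a joint passes its speed limit or range.

## Robot

A 6-joint arm with a two-finger parallel gripper is mounted at the origin on the work surface. World frame = base frame: x ahead of the robot, y to its left, z up, the work surface at z = 0. Lengths are in m, angles in rad, forces in N, time in s.
With the tool pointing down it reaches from about 0.35 to 0.85 m from the base axis. Payload 8.1 kg.
Tool frame: the origin (TCP) lies at the centre of the arm's flange, where the gripper is bolted on; the fingertips stand 186 mm ahead of it and the grasp point (between the pads) lies 167 mm ahead of it (robot.grasp_offset is the distance from the TCP to the grasp point, in m); z points along the fingers, y is the line along which they close (so a half turn about z gives the same grasp; the last joint's range is limited). The gripper opens to 93 mm and grips with 3 to 60 N. Pads are 15 mm wide; open, the fingers measure 128 mm over their backs; the gripper's body (75 mm by 188 mm) begins 65 mm behind the grasp point.
Start: joints at [-1.228, 0.13, 1.488, -0, 1.523, -0.085], TCP at [0.249, -0.546, 0.405] pointing down, gripper open.
Joint ranges: [-2.96, 2.96], [-0.89, 2.26], [0.02, 2.5], [-1.34, 4.48], [0, 2.73], [-2.66, 2.66]. Speed limits (rad/s): [2.39, 2.39, 2.79, 3.14, 3.14, 3.14].

## Interface

Orientations are given as a rotation vector (axis times angle).
In Python, from plant import robot gives the robot as it stands.
- The arm moves only by the tool drive_tool, never from a script. Its argument "moves" is one flat list of numbers, 7 for each row, row after row: the finger opening in mm, from 0 to 93, then the shift along the tool's x, y, z in mm, then the turn, a rotation vector about the tool's x, y, z in degrees. A call has 1 to 8 rows; each row shifts and turns the commanded pose from where the row before left it, along the tool's axes as they then stand; what a row does not reach is not made up. A row lasts 1/10 s, in which the tool goes at most 50 mm and 8.59 degrees, less where a joint would pass 70% of its speed; a pose out of reach is approached as far as the arm can. A call is refused whole if a number of a shift passes 50 or a number of a turn 8.59, either way. A call with a gripper value outside its range is refused whole. The fingers move at their own pace and stop on an object; "grip_force" is the grip in N (left out, the last holds). Time passes only in rows, so rows that do not move let the fingers close. It gives the time, the measured TCP pose, the force, the opening and the grip force at its end, in the units of the state.
- robot.read_state(): the state, without advancing time (a new reading comes with each control period).
- robot.read_camera(name): name is "scene" or "top" or "wrist"; returns a dict with "color" (480x640x3 uint8, red, green, blue), "depth" (480x640 float32, m along the optical axis (not along the pixel's ray), 0 where there is no reading), "mtx" (3x3 intrinsics, pixels), "R" (3x3) and "t" (3): a world point X has camera coordinates R X + t. Camera axes: x right, y down, z forward; pixel columns grow to the right and rows downward; lengths in m; the calibration is good to about 2 mm. A picture is of the moment at which its call begins.
- robot.close_job(): hands the job in; it is judged then, once.
The state is a dict: "t": time; "q": joint angles; "dq": joint speeds; "joint_torque": joint torques, N m; "tool_pos": TCP position; "orientation": TCP orientation; "force": force on the tool from outside, world axes, zero at the start; "wrist_torque": the same for the moment, N m; "opening": finger opening in m; "gripper_force": force on a finger pad.
Only numpy, scipy, OpenCV 4.12 (cv2) and the standard library are available. Lean on these libraries where they do the work, as an engineer would, in place of code of your own. Each camera call takes 0.05 s, during which the arm holds its last target. There are 200 camera calls.

## Working session

There is one attempt and no reset: what is moved stays moved. The work goes in short steps, Python scripts to look and compute and a tool call to move; the robot and the scene stay as the last step left them, time stands still between calls to the robot, and variables do not carry over. Pictures are saved under pics/ and viewed, at most 10 in all, crops included, and the job is handed in when it is done.

Besides the shell and the picture viewer there is one more tool, called after "Emit:" by a JSON object that holds its "op" and its "data". drive_tool: Moves the arm, as the interface text tells. Its arguments: {"type":"object","properties":{"moves":{"type":"array","items":{"type":"number"}},"grip_force":{"type":"number"}},"required":["moves"]}

```bash
mkdir -p pics; ls; cat > h.py <<'E'
import numpy as np, cv2
from plant import robot
def cloud(c):
    d=c["depth"]; v,u=np.mgrid[:480,:640]; K=c["mtx"]
    P=np.dstack([(u-K[0,2])/K[0,0]*d,(v-K[1,2])/K[1,1]*d,d])
    return (P-c["t"])@c["R"]   # world = R^T (p - t)
def save(c,n): cv2.imwrite(n,c["color"][:,:,::-1])
E
python3 - <<'E'
from h import *
s=robot.read_state(); print(s)
for n in("top","scene"):
    c=robot.read_camera(n); save(c,f"pics/{n}0.png"); np.savez(f"{n}0.npz",**c)
    print(n,c["mtx"],c["R"],c["t"])
E
```

```text
pics
{'t': 0.0, 'q': array([-1.22841071e+00,  1.31132456e-01,  1.48924369e+00, -1.41975797e-05,
        1.52300828e+00, -8.53582100e-02]), 'dq': array([ 5.40365549e-04, -1.26139895e-03, -9.91057096e-04, -2.43340152e-05,
        1.25790941e-03, -1.46744661e-03]), 'joint_torque': array([-1.78578630e-03, -5.59857273e+01, -4.91747797e+01,  7.69191748e-02,
        3.59246344e-02, -1.13139042e-04]), 'tool_pos': array([ 0.24885648, -0.54571182,  0.40372384]), 'orientation': array([-3.06828102e+00, -6.66412181e-01,  3.82584125e-04]), 'force': array([ 0.59200144,  0.25750485, -0.02637888]), 'wrist_torque': array([-0.02013511,  0.01373145,  0.01053699]), 'gripper_force': 0.0, 'opening': 0.09287754001585127}
top [[442.20957957   0.         317.41128072]
 [  0.         442.20957957 240.06062338]
 [  0.           0.           1.        ]] [[-0.01433927 -0.99988639  0.00464776]
 [-0.98500369  0.01332625 -0.17201786]
 [ 0.17193638 -0.00704467 -0.98508287]] [0.04353828 0.56518572 1.27221616]
scene [[510.50069481   0.         320.12672214]
 [  0.         510.50069481 239.77642097]
 [  0.           0.           1.        ]] [[ 0.07241947  0.99736136  0.00507368]
 [ 0.81322495 -0.05610248 -0.5792389 ]
 [-0.57742585  0.04607421 -0.81514205]] [-0.05857115 -0.31364608  1.64810214]
```

View pics/top0.png

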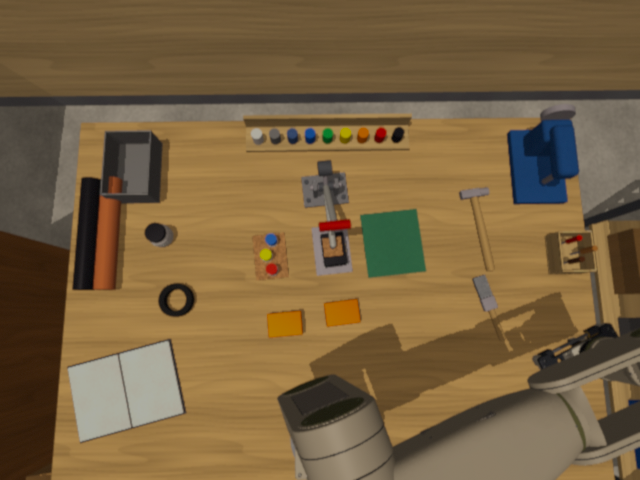

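View pics/scene0.png

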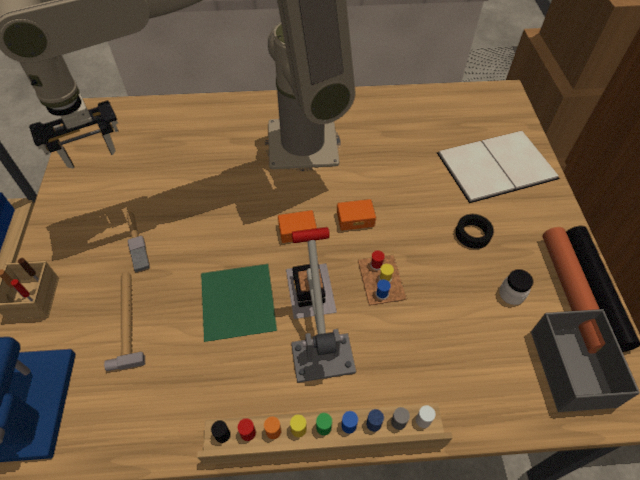

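Top view (up = +x, left = +y): the press stands at the centre, with the red crossbar at (335,225), black case under the pad at (333,250), green mat on the right at (393,242) and spool board on the left at (270,256).
Look-alikes for the case are the orange boxes at (342,312) and (285,324), the black coil at (177,300) and the black roll at (87,235). I choose the black one at (333,250).
Look-alikes for the crossbar are the red spool at (272,269) and the red pot at (381,135). I choose the red bar at (335,225).

```bash
python3 - <<'E'
from h import *
for n,box in(("top",(290,150,440,330)),("scene",(190,200,420,390))):
    c=dict(np.load(f"{n}0.npz")); P=cloud(c); hsv=cv2.cvtColor(c["color"],cv2.COLOR_RGB2HSV); x0,y0,x1,y1=box
    R=np.zeros((480,640),bool); R[y0:y1,x0:x1]=1
    H,S,V=[hsv[:,:,i].astype(int) for i in range(3)]
    def rep(name,m):
        k,l,st,_=cv2.connectedComponentsWithStats((m&R).astype(np.uint8)); i=1+st[1:,4].argmax(); mm=(l==i)
        p=P[mm&(c["depth"]>0)]; r=cv2.minAreaRect(np.argwhere(mm)[:,::-1].astype(np.float32))
        px=np.vstack([cv2.boxPoints(r),[r[0]]])
        print(n,name,mm.sum(),"px",r[0],"median",np.median(p,0).round(4),"zrange",np.percentile(p[:,2],[5,95]).round(3))
        return px,p
    def plane(px,z):
        K=c["mtx"]; d=np.c_[(px-K[:2,2])/K[0,0],np.ones(len(px))]@c["R"]; o=-c["R"].T@c["t"]
        return (o+d*((z-o[2])/d[:,2])[:,None]).round(4)
    px,_=rep("mat",(H>60)&(H<90)&(S>100)); print(plane(px,.001))
    px,p=rep("red",((H<4)|(H>175))&(S>170)); print(plane(px,.285))
    q=p[:,:2]-p[:,:2].mean(0); print("red dir",np.linalg.svd(q,full_matrices=False)[2][0])
    px,p=rep("case",(V<60)); print(plane(px,.045))
c=dict(np.load("top0.npz"));cv2.imwrite("pics/top_crop.png",cv2.resize(c["color"][150:290,290:440,::-1],None,fx=5,fy=4.2,interpolation=2)[:600,:750])
E
```

```text
top mat 3383 px (392.5692443847656, 242.55384826660156) median [ 0.562  -0.1964  0.0011] zrange [-0.004  0.006]
[[ 0.6506 -0.1016  0.001 ]
 [ 0.6707 -0.2778  0.001 ]
 [ 0.4774 -0.2911  0.001 ]
 [ 0.4584 -0.119   0.001 ]
 [ 0.5631 -0.1973  0.001 ]]
top red 244 px (334.0345153808594, 225.08621215820312) median [ 0.5614 -0.0054  0.2827] zrange [0.277 0.287]
[[ 0.5705  0.0335  0.285 ]
 [ 0.574  -0.041   0.285 ]
 [ 0.5523 -0.0416  0.285 ]
 [ 0.5488  0.0326  0.285 ]
 [ 0.5614 -0.0041  0.285 ]]
red dir [ 0.07861171 -0.99690531]
top case 279 px (333.6100769042969, 248.74295043945312) median [ 0.5085 -0.0249  0.045 ] zrange [0.041 0.049]
[[ 0.5848  0.028   0.045 ]
 [ 0.5942 -0.0403  0.045 ]
 [ 0.4946 -0.0523  0.045 ]
 [ 0.4855  0.0151  0.045 ]
 [ 0.5394 -0.0124  0.045 ]]
scene mat 4430 px (235.6441192626953, 302.580810546875) median [ 0.5719 -0.1962  0.001 ] zrange [-0.003  0.005]
[[ 0.4768 -0.3084  0.001 ]
 [ 0.4599 -0.1185  0.001 ]
 [ 0.6578 -0.0989  0.001 ]
 [ 0.6709 -0.2736  0.001 ]
 [ 0.5706 -0.1998  0.001 ]]
scene red 381 px (310.2251892089844, 234.65113830566406) median [ 0.5723 -0.0058  0.2812] zrange [0.271 0.286]
[[ 0.5647 -0.0447  0.285 ]
 [ 0.5569  0.0326  0.285 ]
 [ 0.5851  0.0334  0.285 ]
 [ 0.5925 -0.0428  0.285 ]
 [ 0.5749 -0.0055  0.285 ]]
red dir [ 0.07461578 -0.99721236]
scene case 951 px (318.93902587890625, 356.45123291015625) median [ 0.7514 -0.0044  0.0149] zrange [0.008 0.16 ]
[[ 0.7699 -0.0688  0.045 ]
 [ 0.6698  0.0162  0.045 ]
 [ 0.7278  0.0733  0.045 ]
 [ 0.8227 -0.0124  0.045 ]
 [ 0.7491  0.0014  0.045 ]]
```

View pics/top_crop.png

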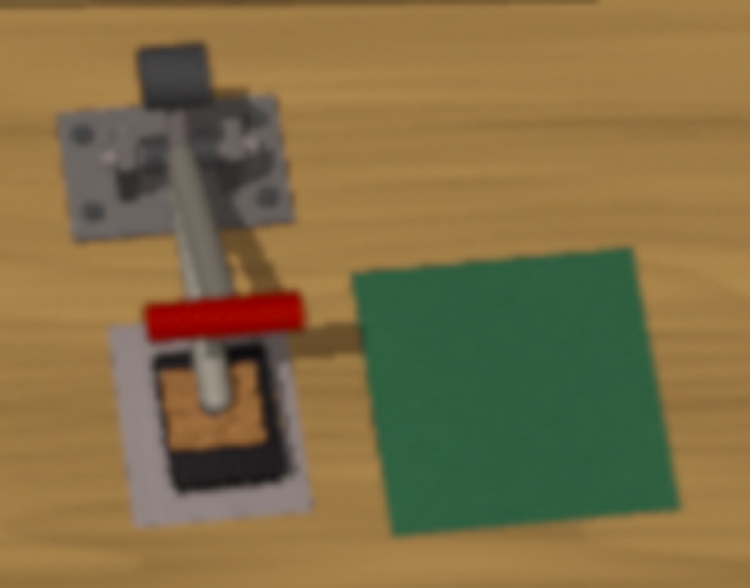

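The crop confirms the choice: black case under the cork pad, red bar above it, mat clear to the right. The mat centre is about (0.566,-0.198), the bar about (0.567,-0.005,0.272), the press yaw about 0.095 and the case about (0.539,-0.012).

Emit:
{"op": "drive_tool", "data": {"moves": [0,0,0,-10,0,0,6.3,0,0,0,-10,0,0,6.3,0,0,0,-10,0,0,6.4,0,20,-35,0,0,0,0,0,20,-35,0,0,0,0,0,20,-35,0,0,0,0,0,20,-35,0,0,0,0,0,20,-35,0,0,0,0]}}

```text
t: 0.9
tool_pos: [0.332, -0.3606, 0.4342]
orientation: [-3.137, -0.15, 0.0]
force: [0.8, 0.1, -0.2]
opening: 0.0339
gripper_force: 0.0
```

Emit:
{"op": "drive_tool", "data": {"moves": [0,20,-35,0,0,0,0,0,20,-35,0,0,0,0,0,20,-35,0,0,0,0,0,20,-35,0,0,0,0,0,20,-35,0,0,0,0,0,20,-35,0,0,0,0,0,20,-35,0,0,0,0,0,0,0,0,0,0,0]}}

```text
t: 1.7
tool_pos: [0.4485, -0.1011, 0.4344]
orientation: [-3.136, -0.159, -0.0]
force: [0.2, 0.4, -0.8]
opening: 0.0005
gripper_force: 0.0
```

Emit:
{"op": "drive_tool", "data": {"moves": [0,20,-28,0,0,0,0,0,20,-28,0,0,0,0,0,20,-28,0,0,0,0,0,10,0,0,0,0,0,0,0,0,0,0,0,0]}}

```text
t: 2.2
tool_pos: [0.5096, -0.0147, 0.4342]
orientation: [3.138, 0.153, -0.002]
force: [-0.4, 0.3, -0.3]
opening: 0.0006
gripper_force: 0.0
```

```bash
python3 - <<'E'
from h import *
c=robot.read_camera("scene"); cv2.imwrite("pics/s1.png",cv2.resize(c["color"][140:400,190:420,::-1],None,fx=2.3,fy=2.3))
E
```

```text
(no output)
```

View pics/s1.png

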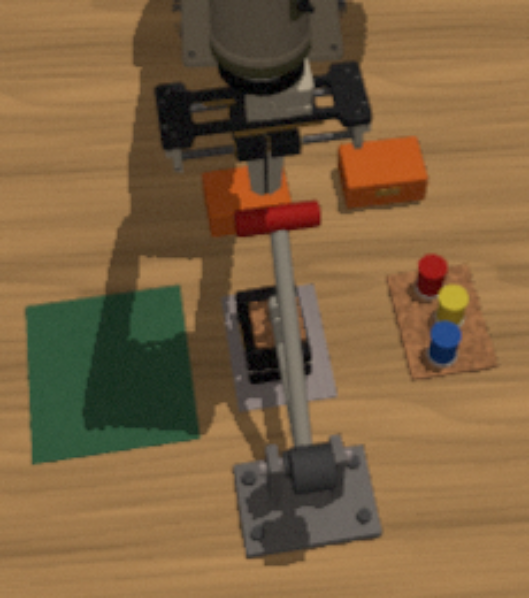

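Fingertips (265,180) are just in front of the red bar (277,215) and slightly to its -y side. I push along the arc next.

Emit:
{"op": "drive_tool", "data": {"moves": [0,12,-3,0,0,0,0,0,12,-3,0,0,0,0,0,12,-2,0,0,0,0,0,10,0,-7,0,0,0,0,10,0,-8,0,0,0,0,10,0,-6,0,0,0,0,10,0,-6,0,0,0]}}

```text
t: 2.95
tool_pos: [0.5836, -0.0011, 0.4622]
orientation: [3.138, 0.148, -0.002]
force: [-2.2, -0.4, 2.1]
opening: 0.0006
gripper_force: 1.2
```

Emit:
{"op": "drive_tool", "data": {"moves": [0,13,0,-6,0,0,0,0,13,0,-5,0,0,0,0,13,0,-5,0,0,0,0,13,0,-4,0,0,0]}}

```text
t: 3.35
tool_pos: [0.6356, 0.0037, 0.4823]
orientation: [3.138, 0.148, -0.001]
force: [-1.7, 0.5, 1.0]
opening: 0.0004
gripper_force: 0.5
```

Emit:
{"op": "drive_tool", "data": {"moves": [0,14,0,-4,0,0,0,0,14,0,-4,0,0,0,0,14,0,-3,0,0,0,0,14,0,-2,0,0,0,0,10,0,-2,0,0,0]}}

```text
t: 3.85
tool_pos: [0.7016, 0.0098, 0.4966]
orientation: [3.138, 0.148, -0.001]
force: [0.6, 0.5, -0.2]
opening: 0.0002
gripper_force: 0.0
```

```bash
python3 - <<'E'
from h import *
c=robot.read_camera("scene"); cv2.imwrite("pics/s2.png",cv2.resize(c["color"][140:400,190:420,::-1],None,fx=2.3,fy=2.3)); print(robot.read_state()["force"])
E
```

```text
[-0.03270788 -1.27413321 -0.11174733]
```

View pics/s2.png

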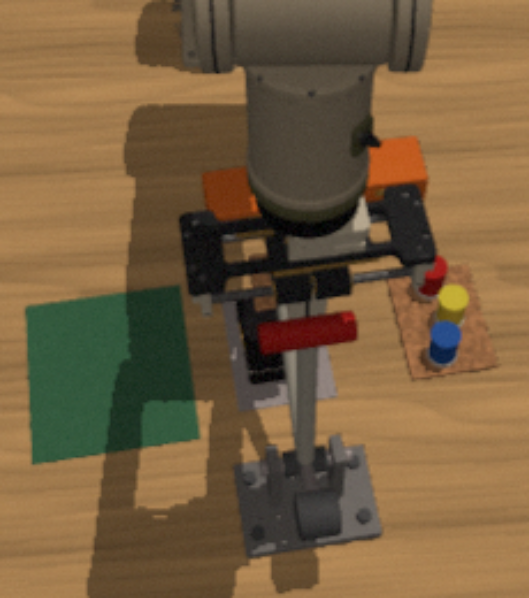

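The bar (305,332) has left the fingertips and the force is zero, so the arm is past its balance point and swinging on. I retract straight up, clear of the pad bar.

Emit:
{"op": "drive_tool", "data": {"moves": [0,-5,0,-45,0,0,0,0,-20,0,-40,0,0,0,0,-45,0,0,0,0,0,0,-45,0,0,0,0,0,0,-45,0,0,0,0,0,0,-30,0,0,0,0,0,0,0,0,0,0,0,0]}}

```text
t: 4.6
tool_pos: [0.5088, -0.0075, 0.5829]
orientation: [3.137, 0.148, 0.002]
force: [0.8, 0.6, 0.8]
opening: 0.0004
gripper_force: 0.0
```

```bash
python3 - <<'E'
from h import *
c=robot.read_camera("scene"); cv2.imwrite("pics/s3.png",cv2.resize(c["color"][140:400,190:420,::-1],None,fx=2.3,fy=2.3)); np.savez("s3.npz",**c)
E
```

```text
(no output)
```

View pics/s3.png

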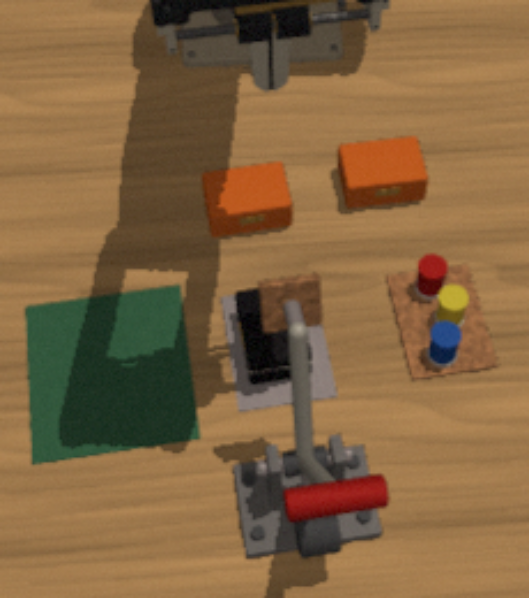

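The arm is up: the red bar is at (337,497), behind the axle, and the cork pad is raised. The case at (268,335) has not moved. I rotate the tool for a two-finger push in -y and re-measure the case and bar.

Emit:
{"op": "drive_tool", "data": {"moves": [60,0,0,0,0,0,-8.2,60,0,0,0,0,0,-8.2,60,0,0,0,0,0,-8.2,60,0,0,0,0,0,-8.2,60,0,0,0,0,0,-8.2,60,0,0,0,0,0,-8.2]}}

```text
t: 5.25
tool_pos: [0.5131, -0.0069, 0.5812]
orientation: [-2.786, -1.451, 0.001]
force: [0.2, 0.5, -1.0]
opening: 0.0439
gripper_force: 0.0
```

Emit:
{"op": "drive_tool", "data": {"moves": [60,0,0,0,0,0,-8.2,60,0,0,0,0,0,-8.2,60,0,0,0,0,0,-8.2,60,0,0,0,0,0,-8.2,60,0,0,0,0,0,-7.5,60,0,0,0,0,0,0]}}

```text
t: 5.85
tool_pos: [0.513, -0.0068, 0.5812]
orientation: [-2.12, -2.317, 0.001]
force: [0.2, 1.0, -0.7]
opening: 0.0594
gripper_force: 0.0
```

```bash
python3 - <<'E'
from h import *
for n in("scene","top"):
    c=robot.read_camera(n); save(c,f"pics/{n}4.png"); P=cloud(c); V=c["color"].max(2)
    m=(V<75)&(abs(P[:,:,2]-.045)<.006)&(P[:,:,0]>.44)&(P[:,:,0]<.63)&(abs(P[:,:,1])<.09)
    if m.sum()>20:
        r=cv2.minAreaRect(P[m][:,:2].astype(np.float32)); print(n,m.sum(),r)
    h=cv2.cvtColor(c["color"],cv2.COLOR_RGB2HSV).astype(int); m=((h[:,:,0]<4)|(h[:,:,0]>175))&(h[:,:,1]>170)&(P[:,:,2]>.12)&(P[:,:,0]<1.1)&(abs(P[:,:,1])<.1)
    print(n,"bar",m.sum(),np.median(P[m],0) if m.any() else "")
    g=(h[:,:,0]>60)&(h[:,:,0]<90)&(h[:,:,1]>100)&(abs(P[:,:,2])<.02)&(P[:,:,0]<.7)&(P[:,:,1]<-.05)
    print("mat",cv2.minAreaRect(P[g][:,:2].astype(np.float32)))
    sp=(h[:,:,1]>120)&(P[:,:,2]>.042)&(P[:,:,2]<.06)&(P[:,:,1]>.12)&(P[:,:,1]<.3)&(P[:,:,0]>.47)&(P[:,:,0]<.65)
    print("spool min y",P[sp][:,1].min() if sp.any() else "")
s=robot.read_state(); print(s["tool_pos"],s["orientation"],s["q"],s["opening"])
E
```

```text
scene 566 ((0.5432367324829102, -0.011633984744548798), (0.10108405351638794, 0.06771782040596008), 6.876124382019043)
scene bar 601 [0.90723911 0.02612944 0.26469414]
mat ((0.5645655393600464, -0.19632141292095184), (0.19878371059894562, 0.17586782574653625), 5.611611366271973)
spool min y 0.15842820280332
top 88 ((0.5364888310432434, 0.014953270554542542), (0.0973919928073883, 0.014008603990077972), 7.680816173553467)
top bar 258 [0.89832425 0.02772876 0.26465948]
mat ((0.562876284122467, -0.1966661661863327), (0.1904144585132599, 0.17358700931072235), 5.890747547149658)
spool min y 0.15870815558610757
[ 0.51283009 -0.00660557  0.58134927] [-2.12715473e+00 -2.31129494e+00  5.81731423e-04] [-1.12860419e-01 -1.07113642e-01  1.40903627e+00 -4.40346286e-05
  1.84023971e+00 -1.95799586e-01] 0.06001565345415944
```

Emit:
{"op": "drive_tool", "data": {"moves": [60,21,10,0,0,0,-2,60,21,10,0,0,0,0,60,22,10,0,0,0,0,60,0,0,45,0,0,0,60,0,0,45,0,0,0,60,0,0,45,0,0,0,60,0,0,45,0,0,0,60,0,0,0,0,0,0]}}

```text
t: 6.75
tool_pos: [0.533, 0.0606, 0.3939]
orientation: [-2.079, -2.343, 0.014]
force: [-0.3, 0.8, -0.6]
opening: 0.0602
gripper_force: 0.0
```

```bash
python3 - <<'E'
from h import *
c=robot.read_camera("scene"); cv2.imwrite("pics/s5.png",cv2.resize(c["color"][140:400,190:420,::-1],None,fx=2.3,fy=2.3)); print(robot.read_state()["orientation"])
E
```

```text
[-2.08100633 -2.34641691  0.00776256]
```

View pics/s5.png

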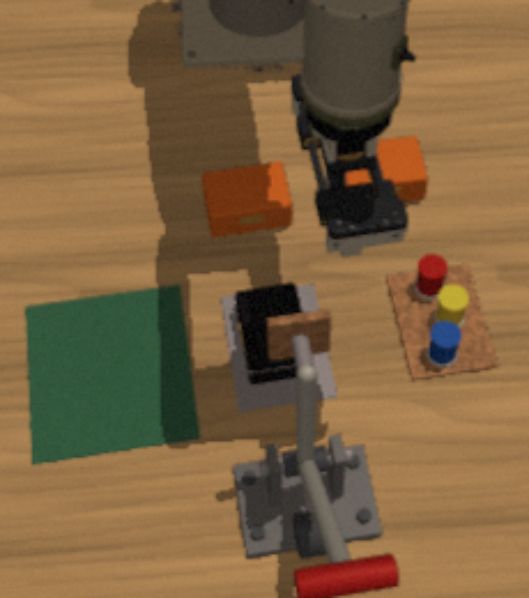

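The gripper is over the gap between the case (270,330) and the board (440,320), with the press fully raised. I descend and push.

Emit:
{"op": "drive_tool", "data": {"moves": [60,0,0,45,0,0,0,60,0,0,45,0,0,0,60,0,0,45,0,0,0,60,0,0,35,0,0,0,60,0,0,22,0,0,0,60,0,0,0,0,0,0]}}

```text
t: 7.4
tool_pos: [0.5354, 0.0606, 0.2094]
orientation: [-2.082, -2.35, 0.002]
force: [0.2, -0.9, 0.4]
opening: 0.0601
gripper_force: 0.0
```

Emit:
{"op": "drive_tool", "data": {"moves": [60,-8,0,0,0,0,0,60,-8,0,0,0,0,0,60,-8,0,0,0,0,0,60,-8,0,0,0,0,0,60,-8,0,0,0,0,0,60,-8,0,0,0,0,0]}}

```text
t: 8.0
tool_pos: [0.5412, 0.0125, 0.2103]
orientation: [2.081, 2.353, 0.001]
force: [-0.2, 2.7, 2.1]
opening: 0.0597
gripper_force: 1.3
```

Emit:
{"op": "drive_tool", "data": {"moves": [60,-10,0,0,0,0,0,60,-11,0,0,0,0,0,60,-11,0,0,0,0,0,60,-11,0,0,0,0,0,60,-11,0,0,0,0,0,60,-11,0,0,0,0,0,60,-11,0,0,0,0,0,60,-11,0,0,0,0,0]}}

```text
t: 8.8
tool_pos: [0.5516, -0.0742, 0.2096]
orientation: [-2.081, -2.353, 0.0]
force: [-0.2, 2.7, 0.3]
opening: 0.06
gripper_force: 1.1
```

Emit:
{"op": "drive_tool", "data": {"moves": [60,-11,0,0,0,0,0,60,-11,0,0,0,0,0,60,-11,0,0,0,0,0,60,-11,0,0,0,0,0,60,-11,0,0,0,0,0,60,-8,0,0,0,0,0,60,-6,0,0,0,0,0,60,-4,0,0,0,0,0]}}

```text
t: 9.6
tool_pos: [0.5605, -0.1462, 0.2097]
orientation: [-2.082, -2.353, 0.0]
force: [-0.2, 1.1, 1.2]
opening: 0.06
gripper_force: 0.9
```

Emit:
{"op": "drive_tool", "data": {"moves": [60,12,0,0,0,0,0,60,20,0,0,0,0,0,60,0,0,-45,0,0,0,60,0,0,-45,0,0,0,60,0,0,-45,0,0,0,60,40,-25,-10,0,0,0,60,40,-30,0,0,0,0,60,40,-30,0,0,0,0]}}

```text
t: 10.4
tool_pos: [0.4563, -0.0036, 0.3553]
orientation: [2.081, 2.352, 0.002]
force: [0.0, 2.1, 0.4]
opening: 0.0598
gripper_force: 0.0
```

```bash
python3 - <<'E'
from h import *
c=robot.read_camera("scene"); cv2.imwrite("pics/s6.png",cv2.resize(c["color"][140:400,190:420,::-1],None,fx=2.3,fy=2.3)); P=cloud(c)
V=c["color"].max(2); m=(V<75)&(abs(P[:,:,2]-.045)<.006)&(P[:,:,0]>.44)&(P[:,:,0]<.68)&(P[:,:,1]<-.06)&(P[:,:,1]>-.33)
r=cv2.minAreaRect(P[m][:,:2].astype(np.float32)); print(m.sum(),r)
a=np.radians(5.7); B=cv2.boxPoints(r)-np.array([.5645,-.1965]); print(B@np.array([[np.cos(a),-np.sin(a)],[np.sin(a),np.cos(a)]]))
h=cv2.cvtColor(c["color"],cv2.COLOR_RGB2HSV).astype(int); m=((h[:,:,0]<4)|(h[:,:,0]>175))&(h[:,:,1]>170)&(P[:,:,2]>.12)&(abs(P[:,:,1])<.1)
print("bar",np.median(P[m],0)); print(robot.read_state()["tool_pos"])
E
```

```text
968 ((0.5637622475624084, -0.1888689249753952), (0.10246554017066956, 0.06976977735757828), 7.4056172370910645)
[[-0.05222454  0.04101114]
 [-0.05014793 -0.02872772]
 [ 0.05227217 -0.0256779 ]
 [ 0.05019555  0.04406096]]
bar [0.90736515 0.02633593 0.26476431]
[0.4516086  0.00051661 0.35312325]
```

View pics/s6.png

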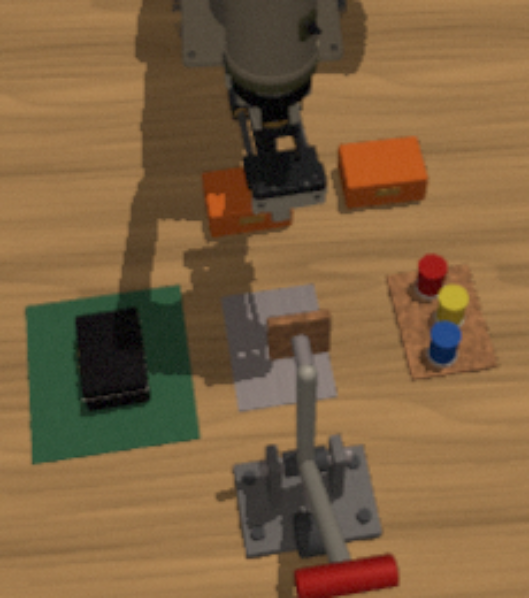

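The case at (112,357) lies fully on the mat, with all corners more than 45 mm inside its edges. The press is up, the spools are untouched and the gripper is clear.

```bash
python3 -c "
from plant import robot
print(robot.close_job())"
```

```text
the job is handed in; nothing more can be done
None
```

The press arm stands raised on its stop by itself and the black case lies flat, wholly on the green mat; the job is handed in, but no verdict was returned.

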